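# Load the badge die and hold the clutch tweezers at the marked gap

## Task

At the visitor-badge desk, take the round blue badge blank by its brass stem, set it fully down in the die whose cavity matches its outline and let go of it. Then take the sprung tweezers off their stand by the black finger pads, and squeeze them until the red pointer stands at the middle of the green clip on their scale. Finish while holding them: keep that gap steady with the tweezers level and the open tips a few centimetres straight above the seated blank's stem, ready for a colleague to set the pin clutch between them; leave everything else where it is.

Things in the scene. Friction and masses are not known exactly. Their poses are not given: they have to be found in the camera images.
- blank: Round badge blank: a blue disc 50 mm in diameter and 6 mm thick with an upright brass stem 16 mm in diameter and 20 mm tall on its top; about 70 g, loose, lying on the cork board (8 mm thick) beside a green square blank. Origin: on the axis, half-way up the stem, 16 mm above the disc's underside (10 mm above the disc's top face, 10 mm below the stem's top); z up.
- square_blank: Green square blank, 40 x 40 x 6 mm with the same brass stem (16 mm diameter, 20 mm tall), loose on the cork board, about 90 mm from the round one; not needed, leave it. Origin half-way up the stem.
- round_seat (a point): Centre of the floor of the round cavity: 53 mm in diameter, 6 mm deep, dark floor, with a 2 mm chamfer at the mouth, in the top of a steel die block 84 x 84 x 22 mm that is fixed to the table. The floor lies 16 mm above the table; a seated blank's disc is flush with the block's top and its body origin stands 16 mm above this point. z up.
- die_square: The other steel die block, 84 x 84 x 22 mm, fixed, with a square cavity 43 mm wide in which the round blank does not fit. Origin at the centre of its underside. The two blocks may swap places.
- stand: Teal stand fixed to the table on which the tweezers lie: base plate 160 x 70 x 10 mm, a post under the tweezers' heel and a crossbar (68 mm long, 10 mm wide) centred 40 mm ahead of the finger pads' middle; both supports end 45 mm above the table. Under the pads is only the base plate. Origin on the table below the tweezers' origin; x along the tweezers.
- tweezers: Loose steel sprung tweezers, level on the stand, 180 mm long, 14 mm high, 75 g, balancing near the origin. Origin: midway between the black finger pads on the arms' outer sides, half-way up, 52 mm above the table. x points to the tips (85 mm ahead; hinged heel 85 mm behind), y to the left arm, z up. Pads 24 mm long, 18 mm high; 40 mm over both at rest. The arms close when squeezed there along y.
- tips (a point): Point midway between the two tips, half-way up, 85 mm ahead of the tweezers' origin; the tips are 44 mm apart at rest. Squeezing the pads takes about 5 N to begin and 8 to 11 N at the marked gap, which is reached at 24 to 31 mm over the pads; let go, they spring open. Per mm of squeeze over the pads the pointer closes 1.7 mm on the clip.
- pointer (a point): Red pointer on top of the left arm, 24 mm behind the tips: centre of its edge on the arm's inner face, 11 mm above the middle height of the arm. The pointer is 2 mm wide. It moves with the left arm.
- mark (a point): Centre of the green clip, 6 mm wide, on the white scale bar, which is fixed to the right arm and crosses over the left just behind the pointer. The clip's place on the bar varies by run, then stays. y runs along the bar from right arm to left: the pointer's y in this frame is positive while too open, zero at the marked gap, negative when squeezed too far (its x stays about +9 mm).
- clip (a joint): Where the green clip sits on the bar: the marked gap in metres between the arms' inner faces at the scale (0.012 to 0.022); 0 would be at the right arm's inner face.
- sanitizer_mid (a point): White pump bottle of hand sanitizer, 72 mm in diameter, 190 mm tall, a bystander; point on its axis 75 mm up.
- phone: Black phone lying flat, 74 x 155 x 9 mm, a bystander; origin at the centre of its underside.
- pen_cup_mid (a point): Black pen cup, 72 mm in diameter, 100 mm tall, with pens to 145 mm, a bystander; point on its axis 50 mm up.
- stapler: Blue and black stapler, 130 x 34 x 46 mm, a bystander; origin at the centre of its underside.
Mind the look-alikes: they are no part of the job. Several things have the shape of the blank; the one meant has the colours described above.

How it is judged:
On the way, in this order (a step that is already met when the one before it is completed fails the run):
1. the round blank is seated in the round cavity and let go (horizontal distance between blank and round_seat below 0.004 m and z of blank in the frame of round_seat between 0.0135 and 0.018 m and angle between blank's own z axis and vertical below 0.07 rad and contact force between the fingers and blank below 0.1 N), for 0.2 s.
2. the tweezers are lifted clear of their stand by the gripper (height (world z) of tweezers above 0.07 m and contact force between tweezers and stand below 0.1 N and contact force between the fingers and tweezers above 1 N), for 0.2 s.
At the end, for the whole second after the job is handed in: Blank flat in the round cavity (within 4 mm); gripper still holding the tweezers at rest, level within 0.25 rad, touching neither stand nor blank; pointer within 3 mm of the clip's middle; tips' mid-point within 18 mm of the cavity centre, 40 to 130 mm above its floor; for 1 s (horizontal distance between blank and round_seat below 0.004 m and z of blank in the frame of round_seat between 0.0135 and 0.018 m and angle between blank's own z axis and vertical below 0.07 rad and y of pointer in the frame of mark between -0.003 and 0.003 m and horizontal distance between tips and round_seat below 0.018 m and z of tips in the frame of round_seat between 0.04 and 0.13 m and angle between tweezers's own z axis and vertical below 0.25 rad and contact force between the fingers and tweezers above 1 N and contact force between tweezers and stand below 0.1 N and contact force between tweezers and blank below 0.1 N and linear speed of each of tweezers, blank below 0.02 m/s); the arm keeps its last pose, push and grip.
It fails at once if a bystander is pushed or taken from its place (over 30 mm) (distance of any of square_blank, phone, sanitizer_mid, pen_cup_mid, stapler from where it was at the start of the episode above 0.03 m).
It also fails if it takes over 59 s, if anything falls off the work surface, if the arm or the gripper's body presses on something with over 40 N, if the wrist force passes 120 N, or if a joint passes its speed limit or range.

## Robot

A 6-joint arm with a two-finger parallel gripper is mounted at the origin on the work surface. World frame = base frame: x ahead of the robot, y to its left, z up, the work surface at z = 0. Lengths are in m, angles in rad, forces in N, time in s.
With the tool pointing down it reaches from about 0.225 to 0.875 m from the base axis. Payload 3.4 kg.
Tool frame: the origin (TCP) lies at the very end of the fingers, on their centre line; the grasp point (between the pads) lies 19 mm behind it; z points along the fingers, y is the line along which they close (so a half turn about z gives the same grasp; the last joint's range is limited). The gripper opens to 85 mm and grips with 20 to 120 N. Pads are 22 mm wide; open, the fingers measure 114 mm over their backs; the gripper's body (76 mm by 85 mm) begins 54 mm behind the grasp point. The pads swing forward as they close: fully open they stand 13 mm farther back than shut.
Start: joints at [0.997, 0.276, 1.505, -0, 1.361, -0.121], TCP at [0.252, 0.517, 0.231] pointing down, gripper open.
Joint ranges: [-2.89, 2.89], [-0.75, 2.08], [0.22, 2.7], [-1.18, 4.32], [0.11, 2.71], [-2.7, 2.7]. Speed limits (rad/s): [2.57, 2.57, 3.14, 3.14, 3.14, 3.14].

## Interface

Orientations are given as a unit quaternion [w, x, y, z].
In Python, from rig import readout, vision, manip gives the robot as it stands.
- The arm moves only by the shell command python3 -m handwheel 'ROWS' [FORCE]. ROWS is JSON, a list of rows, each a list of 3 entries, a list of its own where there are three numbers: the shift along the tool's x, y, z in mm, then the turn, a rotation vector about the tool's x, y, z in units of 6 degrees (1.0 is 6 degrees), then the closure, from -1 (fully open) to 1 (shut), so that 0 is half open. A call has 1 to 20 rows; each row shifts and turns the commanded pose from where the row before left it, along the tool's axes as they then stand; what a row does not reach is not made up. A row lasts 1/8 s, in which the tool goes at most 62.5 mm and 10.7 degrees, less where a joint would pass 70% of its speed; a pose out of reach is approached as far as the arm can. A call is refused whole if a number of a shift passes 62.5 or a number of a turn 1, either way. A call with a gripper value outside its range is refused whole. The fingers move at their own pace and stop on an object; FORCE is the grip in N (left out, the last holds). Time passes only in rows, so rows that do not move let the fingers close. It gives the time, the measured TCP pose, the force, the opening and the grip force at its end, in the units of the state.
- readout.get_state(): the state, without advancing time (a new reading comes with each control period).
- vision.get_image(name): name is "scene" or "top" or "wrist"; returns the picture (384x512x3 uint8, blue, green, red); there is no depth.
- vision.camera_params(name): a dict with "intrinsics" (3x3 intrinsics, pixels), "rvec" (rotation vector, rad) and "tvec" (3), from world to camera coordinates, as OpenCV has them; the wrist camera has in their place "hand_eye" (4x4, takes a point from camera to tool coordinates, whose origin is the TCP and whose axes are the flange's). Camera axes: x right, y down, z forward; pixel columns grow to the right and rows downward; lengths in m; the calibration is good to about 2 mm. A picture is of the moment at which its call begins: read the wrist's pose just before it. camera_params takes no time and is no camera call.
- manip.sign_off(): hands the job in; it is judged then, once.
The state is a dict: "clock": time; "qpos": joint angles; "qd": joint speeds; "effort": joint torques, N m; "position": TCP position; "ee_rot": TCP orientation; "contact_force": force on the tool from outside, world axes, zero at the start; "moment": the same for the moment, N m; "width": finger opening in m; "gripper_force": force on a finger pad.
Only numpy, scipy, OpenCV 4.12 (cv2) and the standard library are available. Lean on these libraries where they do the work, as an engineer would, in place of code of your own. Each camera call takes 0.05 s, during which the arm holds its last target. There are 200 camera calls.

## Working session

There is one attempt and no reset: what is moved stays moved. The work goes in short steps, Python scripts to look and compute and a shell command to move; the robot and the scene stay as the last step left them, time stands still between calls to the robot, and variables do not carry over. Pictures are saved under pics/ and viewed, at most 10 in all, crops included, and the job is handed in when it is done.

```bash
mkdir -p pics; cat > h.py <<'E'
import numpy as np, cv2
from scipy.spatial.transform import Rotation as R
from rig import readout, vision, manip
def pose():
    s=readout.get_state(); q=s["ee_rot"]; T=np.eye(4)
    T[:3,:3]=R.from_quat([q[1],q[2],q[3],q[0]]).as_matrix(); T[:3,3]=s["position"]; return T
def cam(n,T=None):
    p=vision.camera_params(n); K=np.array(p["intrinsics"])
    if "hand_eye" in p: M=(pose() if T is None else T)@np.array(p["hand_eye"])
    else:
        W=np.eye(4); W[:3,:3]=cv2.Rodrigues(np.array(p["rvec"],float))[0]; W[:3,3]=np.ravel(p["tvec"]); M=np.linalg.inv(W)
    return K,M
def grab(n):
    c=cam(n); return vision.get_image(n),c
def ray(c,uv):
    K,M=c; d=M[:3,:3]@np.linalg.inv(K)@[uv[0],uv[1],1]; return M[:3,3],d/np.linalg.norm(d)
def onz(c,uv,z):
    o,d=ray(c,uv); return o+d*(z-o[2])/d[2]
def tri(*rs):
    A=0;b=0
    for o,d in rs:
        P=np.eye(3)-np.outer(d,d);A=A+P;b=b+P@o
    x=np.linalg.solve(A,b); return x,[np.linalg.norm((np.eye(3)-np.outer(d,d))@(x-o)) for o,d in rs]
def proj(c,X):
    K,M=c; p=K@(np.linalg.inv(M)@np.append(X,1))[:3]; return p[:2]/p[2]
def blobs(im,lo,hi,amin=30):
    m=cv2.inRange(cv2.cvtColor(im,cv2.COLOR_BGR2HSV),np.array(lo),np.array(hi))
    n,l,st,ce=cv2.connectedComponentsWithStats(m)
    return [(ce[i].round(1).tolist(),st[i].tolist()) for i in range(1,n) if st[i][4]>=amin]
E
python3 - <<'E'
from h import *
s=readout.get_state(); print({k:np.round(v,3).tolist() for k,v in s.items()})
a,ca=grab("top"); b,cb=grab("scene"); cv2.imwrite("pics/top.png",cv2.resize(a,(800,600))); cv2.imwrite("pics/scene.png",cv2.resize(b,(800,600)))
cv2.imwrite("top_raw.png",a);cv2.imwrite("scene_raw.png",b)
for c in(ca,cb): print(c[0].round(1).tolist(),c[1].round(3).tolist())
print(np.round(vision.camera_params("wrist")["hand_eye"],3).tolist())
E
```

```text
{'clock': 0.0, 'qpos': [0.997, 0.277, 1.506, -0.0, 1.361, -0.121], 'qd': [0.0, -0.0, 0.001, -0.0, -0.001, 0.0], 'effort': [0.002, -41.678, -24.58, -0.0, 0.011, -0.0], 'position': [0.251, 0.517, 0.23], 'ee_rot': [-0.0, 0.224, 0.974, -0.001], 'contact_force': [-0.003, 0.321, -0.957], 'moment': [0.015, -0.015, -0.001], 'gripper_force': 0.0, 'width': 0.085}
[[465.8, 0.0, 253.2], [0.0, 465.8, 193.6], [0.0, 0.0, 1.0]] [[-0.019, -0.994, 0.111, 0.476], [-1.0, 0.02, 0.009, -0.084], [-0.011, -0.111, -0.994, 1.266], [0.0, 0.0, 0.0, 1.0]]
[[491.8, 0.0, 253.2], [0.0, 491.8, 182.6], [0.0, 0.0, 1.0]] [[-0.038, 0.578, -0.815, 1.634], [0.999, 0.015, -0.036, -0.053], [-0.008, -0.816, -0.578, 0.816], [0.0, 0.0, 0.0, 1.0]]
[[0.001, -0.964, -0.265, 0.067], [1.0, 0.001, -0.0, 0.001], [0.001, -0.265, 0.964, -0.143], [0.0, 0.0, 0.0, 1.0]]
```

View pics/top.png

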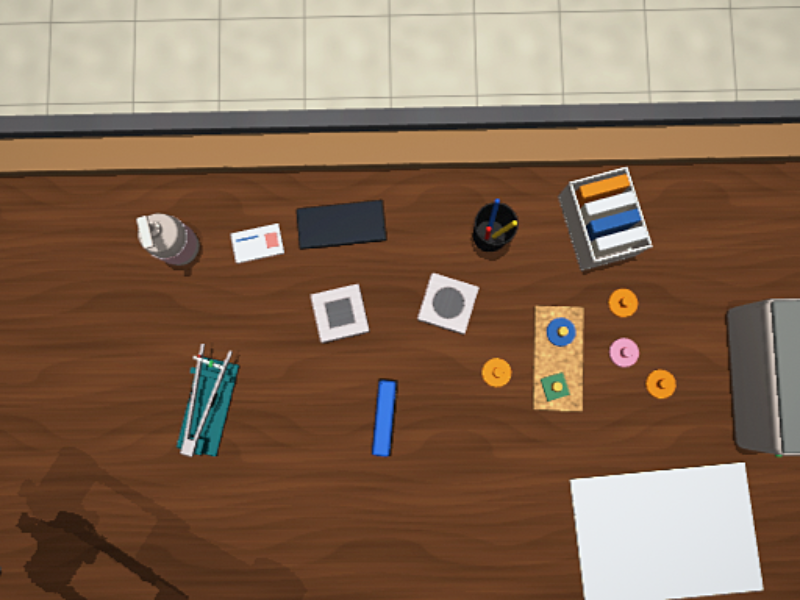

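View pics/scene.png

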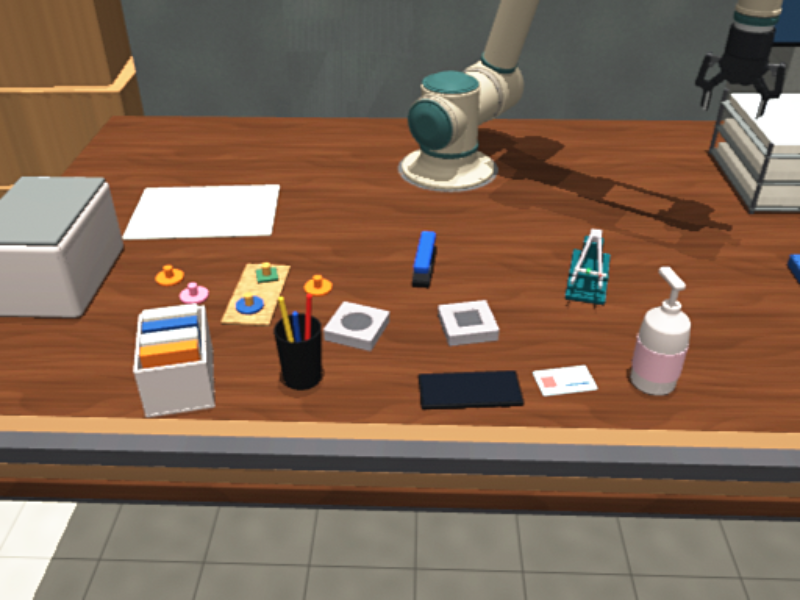

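The top view shows the blue blank at (561,332) on the cork and the round cavity at (448,303). The tweezers run from the heel (188,450) to the tips (215,350), and the scene view shows the same things at (250,303), (357,321) and (590,260). Next I measure across the two views.

```bash
python3 - <<'E'
from h import *
a=cv2.imread("top_raw.png");b=cv2.imread("scene_raw.png");ca=cam("top");cb=cam("scene")
for n,im in(("top",a),("scene",b)):
    print(n,"blue",blobs(im,(100,130,60),(118,255,255)))
    print(n,"yellow",blobs(im,(18,110,120),(32,255,255),12))
    print(n,"grey",blobs(im,(0,0,70),(180,60,150),150)[:20])
    print(n,"white",blobs(im,(0,0,190),(180,50,255),60)[:20])
E
```

```text
top blue [([316.0, 135.8], [313, 127, 7, 19, 54]), ([393.4, 141.2], [378, 133, 32, 17, 268]), ([358.1, 212.2], [350, 204, 18, 18, 208]), ([245.3, 267.4], [238, 243, 16, 49, 544])]
top yellow [([357.5, 201.0], [356, 200, 4, 3, 12]), ([360.1, 211.5], [357, 209, 7, 6, 29]), ([345.1, 216.2], [343, 213, 5, 6, 13]), ([370.9, 216.1], [369, 212, 4, 8, 14]), ([348.8, 226.8], [346, 225, 7, 4, 14]), ([317.5, 238.0], [309, 229, 18, 18, 213]), ([356.3, 247.2], [354, 245, 6, 6, 30]), ([358.6, 260.4], [356, 258, 9, 5, 19])]
top grey [([256.2, 73.9], [0, 64, 512, 21, 5488]), ([372.6, 149.6], [357, 116, 57, 57, 546]), ([111.4, 156.3], [93, 138, 34, 32, 515]), ([393.5, 158.3], [377, 152, 38, 14, 167]), ([286.5, 193.5], [277, 184, 20, 20, 311]), ([217.0, 199.8], [208, 191, 19, 19, 267]), ([504.4, 236.2], [493, 191, 19, 99, 1351]), ([481.2, 241.4], [466, 192, 35, 99, 2350])]
top white [([15.4, 6.5], [0, 0, 32, 15, 450]), ([59.0, 6.2], [33, 0, 53, 14, 699]), ([112.7, 5.7], [87, 0, 53, 13, 650]), ([266.8, 35.2], [31, 0, 440, 73, 23371]), ([383.9, 2.8], [358, 0, 54, 7, 350]), ([437.8, 2.2], [413, 0, 53, 6,
[... 1891 characters left out ...]
], [466, 76, 22, 29, 103]), ([472.6, 105.2], [462, 91, 21, 30, 87]), ([289.5, 110.2], [257, 96, 58, 23, 379]), ([501.5, 105.7], [491, 102, 21, 8, 146]), ([49.2, 129.6], [31, 114, 33, 40, 92]), ([36.4, 147.8], [0, 117, 69, 45, 326]), ([130.2, 135.4], [78, 118, 101, 35, 2935]), ([498.6, 122.2], [486, 119, 26, 8, 165]), ([378.6, 161.6], [367, 147, 21, 31, 155]), ([430.0, 177.3], [422, 171, 17, 14, 104]), ([124.0, 188.7], [116, 184, 17, 9, 78]), ([228.0, 205.0], [207, 193, 42, 25, 464]), ([299.0, 203.2], [281, 192, 38, 23, 482]), ([108.6, 212.5], [85, 194, 47, 45, 775]), ([427.3, 206.9], [413, 196, 29, 23, 418]), ([361.8, 242.8], [341, 234, 41, 19, 506]), ([17.9, 347.8], [0, 321, 49, 63, 2200])]
```

```bash
python3 - <<'E'
from h import *
ca=cam("top");cb=cam("scene")
print("stem",onz(ca,(360.1,211.5),.034).round(4), tri(ray(ca,(360.1,211.5)),ray(cb,(159,188.5))))
print("seat",onz(ca,(286.5,193.5),.018).round(4), tri(ray(ca,(286.5,193.5)),ray(cb,(227.9,205.2))))
s=.64
for n,p in(("tipL",(200*s,346*s)),("tipR",(231*s,351*s)),("heel",(188*s,450*s))): print(n,onz(ca,p,.055).round(3))
for n,p in (("sanit",(165*s,240*s)),("stap1",(388*s,380*s)),("stap2",(382*s,455*s)),("pencup",(495*s,235*s)),("sq",(557*s,386*s)),("dieSq",(340*s,313*s))): print(n,onz(ca,p,.04).round(3))
print(pose().round(3).tolist())
E
```

```text
stem [ 0.5612 -0.3547  0.034 ] (array([ 0.56147733, -0.35613792,  0.03095753]), [np.float64(0.0008002436920887046), np.float64(0.0008002436920887334)])
seat [ 0.6147 -0.1625  0.018 ] (array([ 0.61465435, -0.16376813,  0.01895189]), [np.float64(0.0012831711383167021), np.float64(0.0012831711383167064)])
tipL [0.546 0.255 0.055]
tipR [0.536 0.203 0.055]
heel [0.375 0.272 0.055]
sanit [0.73  0.321 0.04 ]
stap1 [ 0.483 -0.058  0.04 ]
stap2 [ 0.36  -0.046  0.04 ]
pencup [ 0.726 -0.245  0.04 ]
sq [ 0.468 -0.34   0.04 ]
dieSq [0.598 0.022 0.04 ]
[[-0.899, 0.438, -0.001, 0.251], [0.438, 0.899, -0.001, 0.517], [0.0, -0.002, -1.0, 0.231], [0.0, 0.0, 0.0, 1.0]]
```

```bash
python3 -m handwheel '[[[-44,-43,2],[0,0,0],-1],[[-44,-43,2],[0,0,0],-1],[[-44,-43,2],[0,0,0],-1],[[-44,-43,2],[0,0,0],-1],[[-44,-43,2],[0,0,0],-1],[[-44,-43,2],[0,0,0],-1],[[-44,-43,2],[0,0,0],-1],[[-44,-43,2],[0,0,0],-1],[[-44,-43,2],[0,0,0],-1],[[-44,-43,2],[0,0,0],-1],[[-44,-43,2],[0,0,0],-1],[[-44,-43,2],[0,0,0],-1],[[-44,-43,2],[0,0,0],-1],[[-44,-43,2],[0,0,0],-1],[[-44,-43,2],[0,0,0],-1],[[0,0,0],[0,0,0],-1]]' 40
python3 - <<'E'
from h import *
T=pose();print(T.round(4).tolist())
a,c=grab("wrist");cv2.imwrite("pics/w1.png",a);np.save("w1T",T)
print("yel",blobs(a,(18,110,120),(32,255,255),60));print("blue",blobs(a,(100,130,60),(118,255,255),60))
print(proj(c,[.5612,-.3547,.034]))
E
```

```text
clock: 2.1
position: [0.5634, -0.3561, 0.199]
ee_rot: [-0.0, 0.226, 0.974, -0.0]
contact_force: [-0.6, 0.7, -1.1]
width: 0.0852
gripper_force: 0.0
[[-0.8975, 0.4409, -0.0011, 0.5634], [0.4409, 0.8975, -0.0005, -0.3561], [0.0008, -0.0009, -1.0, 0.199], [0.0, 0.0, 0.0, 1.0]]
yel [([320.2, 54.6], [299, 26, 48, 52, 1284]), ([327.4, 48.2], [322, 41, 14, 14, 129]), ([65.0, 155.5], [42, 133, 46, 45, 1347]), ([179.6, 245.2], [158, 226, 43, 39, 1126])]
blue [([445.4, 292.0], [434, 281, 24, 22, 191])]
[249.54853376 166.95925529]
```

View pics/w1.png

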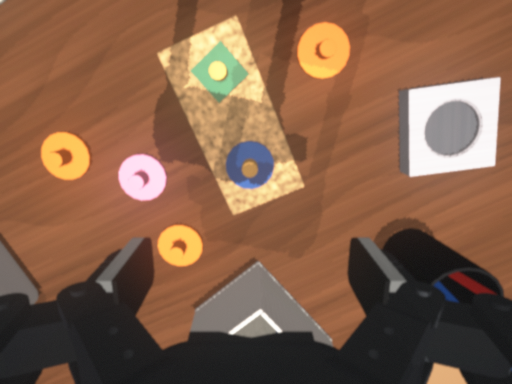

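The blank stem is at (249,168), the disc around (250,164), the round cavity at (452,128), and a card box corner at (260,265). The prediction agrees, so I go lower for a second height.

```bash
python3 -m handwheel '[[[0,0,40],[0,0,0],-1],[[0,0,40],[0,0,0],-1],[[0,0,0],[0,0,0],-1]]'
python3 - <<'E'
from h import *
T=pose();print(T.round(4).tolist())
b,c2=grab("wrist");cv2.imwrite("w2.png",b)
a=cv2.imread("pics/w1.png");c1=cam("wrist",np.load("w1T.npy"))
r={}
for n,im,c in((1,a,c1),(2,b,c2)):
    p=proj(c,[.5612,-.3547,.03]); hsv=cv2.cvtColor(im,cv2.COLOR_BGR2HSV)
    m=cv2.inRange(hsv,np.array((100,100,30)),np.array((125,255,255)))
    k,l,st,ce=cv2.connectedComponentsWithStats(m); i=min([j for j in range(1,k) if st[j][4]>200],key=lambda j:np.linalg.norm(ce[j]-p))
    h=cv2.convexHull(np.argwhere(l==i)[:,::-1].astype(np.int32)); e=cv2.fitEllipse(h)
    w=np.zeros(l.shape,np.uint8);cv2.fillConvexPoly(w,h,1)
    y=cv2.inRange(hsv,np.array((10,80,60)),np.array((35,255,255)))*w
    k,l,st,ce=cv2.connectedComponentsWithStats(y); j=1+np.argmax(st[1:,4])
    print(n,"pred",p.round(1),"disc",np.round(e[0],1),np.round(e[1],1),"stem",ce[j].round(1),st[j].tolist())
    print(" disc@.014",onz(c,e[0],.014).round(4),"stem@.034",onz(c,ce[j],.034).round(4)); r[n]=(ray(c,e[0]),ray(c,ce[j]))
    g=cv2.inRange(hsv,np.array((0,0,60)),np.array((180,60,150)))
for q in(0,1): print(tri(r[1][q],r[2][q]))
cv2.imwrite("pics/w2c.png",cv2.resize(b[60:300,100:420],(640,480)))
E
```

```text
clock: 2.52
position: [0.5603, -0.3483, 0.1181]
ee_rot: [-0.004, 0.224, 0.975, 0.002]
contact_force: [-1.0, -0.3, -0.4]
width: 0.0854
gripper_force: 0.0
[[-0.8997, 0.4365, -0.0067, 0.5603], [0.4365, 0.8997, 0.0058, -0.3483], [0.0086, 0.0023, -1.0, 0.1181], [0.0, 0.0, 0.0, 1.0]]
1 pred [249.6 166.1] disc [252.9 160.1] [33.2 39. ] stem [249.  163.1] [242, 159, 15, 9, 81]
 disc@.014 [ 0.56   -0.3504  0.014 ] stem@.034 [ 0.5576 -0.3536  0.034 ]
2 pred [241.1 197.3] disc [236.6 182.1] [32.4 53. ] stem [239.4 189.6] [233, 187, 16, 8, 69]
 disc@.014 [ 0.5527 -0.3548  0.014 ] stem@.034 [ 0.5545 -0.3526  0.034 ]
(array([ 0.55436724, -0.35143443,  0.0246212 ]), [np.float64(0.004247623025178664), np.float64(0.004247623025178896)])
(array([ 0.56328423, -0.35738203, -0.00176394]), [np.float64(0.0007625948156521175), np.float64(0.0007625948156522509)])
```

View pics/w2c.png

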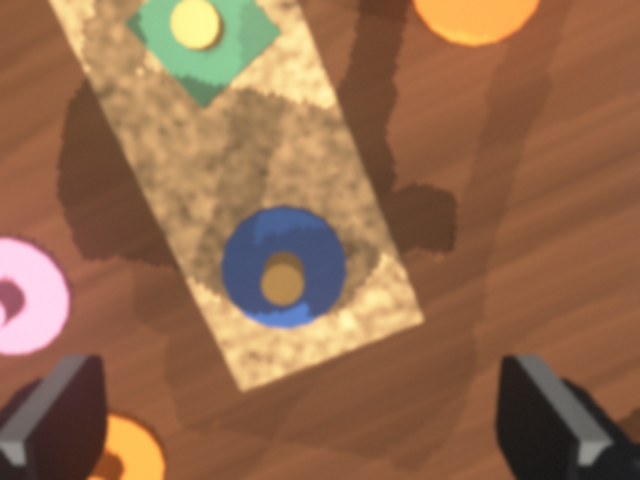

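The stem top is at crop (283,284), raw about (241.5,202), and the disc centre at (284,267), raw (242,193.5). Shadow broke my mask, so I use channel ratios instead.

```bash
cat >> h.py <<'E'
def ratio_disc(im,c,X):
    f=im.astype(float)+1; m=((f[...,0]>1.25*f[...,2])&(f[...,0]>1.1*f[...,1])&(f[...,0]>45)).astype(np.uint8)
    p=proj(c,X);k,l,st,ce=cv2.connectedComponentsWithStats(m); i=min([j for j in range(1,k) if st[j][4]>150],key=lambda j:np.linalg.norm(ce[j]-p))
    h=cv2.convexHull(np.argwhere(l==i)[:,::-1].astype(np.int32)); e=cv2.fitEllipse(h)
    w=np.zeros(m.shape,np.uint8);cv2.fillConvexPoly(w,h,1); y=((f[...,2]>1.3*f[...,0])*w).astype(np.uint8)
    k,l,st,ce=cv2.connectedComponentsWithStats(y); j=1+np.argmax(st[1:,4])
    return np.array(e[0]),np.array(e[1]),ce[j],st[j].tolist()
E
python3 - <<'E'
from h import *
T=pose();print(T.round(4)[:3].tolist())
b,c2=grab("wrist");cv2.imwrite("w3.png",b)
a=cv2.imread("pics/w1.png");c1=cam("wrist",np.load("w1T.npy"))
r={}
for n,im,c in((1,a,c1),(2,b,c2)):
    d,sz,s,st=ratio_disc(im,c,[.5612,-.3547,.014]);print(n,d.round(1),sz.round(1),s.round(1),st)
    print(" disc@.014",onz(c,d,.014).round(4),"stem blob@.030",onz(c,s,.03).round(4)); r[n]=ray(c,d),ray(c,s)
for q in(0,1): print(tri(r[1][q],r[2][q]))
E
```

```text
[[-0.8997, 0.4366, -0.0025, 0.562], [0.4366, 0.8997, 0.0024, -0.3497], [0.0033, 0.0011, -1.0, 0.1206]]
1 [249.5 164.6] [46.  46.3] [249.4 168. ] [242, 159, 16, 19, 237]
 disc@.014 [ 0.5626 -0.3556  0.014 ] stem blob@.030 [ 0.5628 -0.3557  0.03  ]
2 [242.4 189.1] [59.1 60.2] [242.  194.8] [232, 182, 21, 26, 437]
 disc@.014 [ 0.5624 -0.3555  0.014 ] stem blob@.030 [ 0.5624 -0.3554  0.03  ]
(array([ 0.56318758, -0.35591325,  0.01075909]), [np.float64(3.3639584211759204e-05), np.float64(3.363958421182295e-05)])
(array([ 0.5640094 , -0.35631068,  0.02380662]), [np.float64(5.50569024701104e-06), np.float64(5.505690247049325e-06)])
```

```bash
python3 -m handwheel '[[[-3,-5,20],[0,0,0],-1],[[0,0,30],[0,0,0],-1],[[0,0,30],[0,0,0],-1],[[0,0,15],[0,0,0],-1],[[0,0,6],[0,0,0],-1],[[0,0,0],[0,0,0],-1],[[0,0,0],[0,0,0],-1]]'
python3 -c "
from h import *
print(pose()[:3].round(4).tolist())"
```

```text
clock: 3.5
position: [0.5642, -0.358, 0.0216]
ee_rot: [0.001, 0.224, 0.974, -0.0]
contact_force: [-0.7, 0.2, -0.3]
width: 0.0852
gripper_force: 0.0
[[-0.8992, 0.4374, 0.0019, 0.5642], [0.4374, 0.8992, -0.0014, -0.358], [-0.0023, -0.0004, -1.0, 0.0216]]
```

```bash
python3 -m handwheel '[[[2,1,2],[0,0,0],-1],[[0,0,1],[0,0,0],0],[[0,0,0],[0,0,0],0.6],[[0,0,0],[0,0,0],1],[[0,0,0],[0,0,0],1],[[0,0,0],[0,0,0],1],[[0,0,0],[0,0,0],1],[[0,0,0],[0,0,0],1]]' 40
```

```text
clock: 4.5
position: [0.5622, -0.3558, 0.0174]
ee_rot: [0.0, 0.224, 0.974, -0.0]
contact_force: [0.1, 0.0, 1.3]
width: 0.0139
gripper_force: 39.1
```

```bash
python3 -m handwheel '[[[0,0,-30],[0,0,0],1],[[0,0,-40],[0,0,0],1],[[12,40,-10],[0,0,0],1],[[15,50,0],[0,0,0],1],[[10,40,0],[0,0,0],1],[[0,0,0],[0,0,0],1],[[0,0,0],[0,0,0],1]]' 40
python3 - <<'E'
from h import *
T=pose();print(T.round(4)[:3].tolist(),readout.get_state()["width"])
b,c=grab("wrist");cv2.imwrite("pics/w4.png",b)
print("pred",proj(c,[.6147,-.163,.016]))
print("grey",blobs(b,(0,0,60),(180,60,150),300))
f=np.load("w1T.npy");print(blobs(cv2.imread("pics/w1.png"),(0,0,60),(180,60,150),300))
E
```

```text
clock: 5.38
position: [0.5856, -0.2229, 0.0971]
ee_rot: [-0.0, 0.224, 0.975, -0.0]
contact_force: [0.2, -0.6, -0.9]
width: 0.0141
gripper_force: 39.2
[[-0.8995, 0.4369, -0.0003, 0.5856], [0.4369, 0.8995, -0.0006, -0.2229], [-0.0, -0.0007, -1.0, 0.0971]] 0.01410501980783659
pred [341.82902221 194.46082756]
grey [([337.1, 190.0], [248, 128, 152, 105, 5199]), ([222.6, 246.4], [213, 225, 20, 47, 551]), ([278.4, 246.2], [269, 225, 21, 47, 562])]
[([403.5, 131.1], [399, 89, 10, 86, 703]), ([452.5, 127.8], [427, 102, 52, 53, 2073]), ([116.2, 265.8], [95, 238, 48, 55, 803]), ([383.7, 264.3], [357, 238, 50, 55, 798]), ([14.2, 278.0], [0, 242, 38, 63, 1174]), ([254.3, 308.8], [191, 262, 142, 85, 5179])]
```

View pics/w4.png

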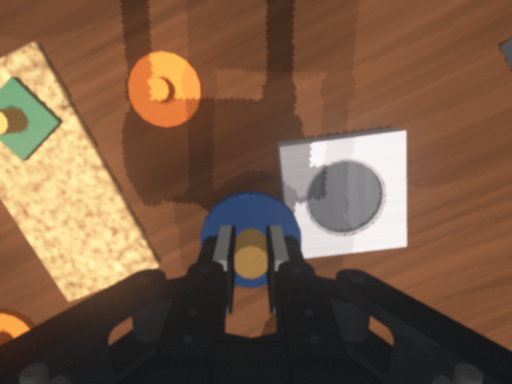

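The blank is held, with its disc at (251,240). The cavity rim's centre is at about (345.5,198), running from 307 to 384 across and 160 to 236 down.

```bash
python3 - <<'E'
from h import *
b=cv2.imread("pics/w4.png");T=pose();c=cam("wrist",T);c1=cam("wrist",np.load("w1T.npy"))
g=cv2.cvtColor(b,cv2.COLOR_BGR2GRAY)
h=cv2.HoughCircles(cv2.medianBlur(g,3)[140:260,280:410],cv2.HOUGH_GRADIENT,1,60,param1=80,param2=12,minRadius=33,maxRadius=44)
print(h)
p=h[0][0][:2]+[280,140]; 
for z in(.016,.022): print(z,onz(c,p,z).round(4),onz(c1,(452.5,127.8),z).round(4))
print(tri(ray(c,p),ray(c1,(452.5,127.8))))
d,sz,s,st=ratio_disc(b,c,T[:3,3]);print("held disc",d,sz)
print("held disc centre@z",onz(c,d,T[2,3]-.0034).round(4), T[:3,3].round(4))
E
```

```text
[[[65.5 57.5 37.8]]]
0.016 [ 0.618  -0.1621  0.016 ] [ 0.6172 -0.1597  0.016 ]
0.022 [ 0.6156 -0.1629  0.022 ] [ 0.6151 -0.1628  0.022 ]
(array([ 0.61509854, -0.16302905,  0.02264959]), [np.float64(0.00019300878613079527), np.float64(0.00019300878613101786)])
held disc [250.42198181 238.51373291] [95.31629181 98.7167511 ]
held disc centre@z [ 0.5854 -0.2219  0.0938] [ 0.5856 -0.2235  0.0972]
```

```bash
python3 -m handwheel '[[[0,35,0],[0,0,0],1],[[-1,32,5],[0,0,0],1],[[0,0,30],[0,0,0],1],[[0,0,15],[0,0,0],1],[[0,0,0],[0,0,0],1],[[0,0,0],[0,0,0],1],[[0,0,0],[0,0,0],1]]' 40
python3 - <<'E'
from h import *
T=pose();print(T.round(4)[:3].tolist());b,c=grab("wrist");cv2.imwrite("w5.png",b)
d,sz,s,st=ratio_disc(b,c,T[:3,3]);print("held disc",d,sz,onz(c,d,T[2,3]-.0034).round(4))
E
```

```text
clock: 6.3
position: [0.6165, -0.1635, 0.0484]
ee_rot: [0.001, 0.225, 0.974, -0.0]
contact_force: [-0.1, 0.0, -0.5]
width: 0.0142
gripper_force: 39.2
[[-0.8989, 0.4381, 0.002, 0.6165], [0.4381, 0.8989, -0.0007, -0.1635], [-0.0021, 0.0003, -1.0, 0.0484]]
held disc [250.50901794 237.58950806] [94.05701447 99.99884033] [ 0.6159 -0.1616  0.045 ]
```

```bash
python3 -m handwheel '[[[0.5,-0.5,8],[0,0,0],1],[[0,0,7],[0,0,0],1],[[0,0,4],[0,0,0],1],[[0,0,2],[0,0,0],1],[[0,0,1],[0,0,0],1],[[0,0,0],[0,0,0],1]]' 40
```

```text
clock: 7.1
position: [0.6154, -0.1631, 0.0254]
ee_rot: [0.0, 0.224, 0.974, 0.0]
contact_force: [-0.9, 0.1, -0.9]
width: 0.0139
gripper_force: 39.3
```

```bash
python3 -m handwheel '[[[0,0,0.5],[0,0,0],0.5],[[0,0,0],[0,0,0],0],[[0,0,0],[0,0,0],-0.5],[[0,0,0],[0,0,0],-1],[[0,0,0],[0,0,0],-1],[[0,0,-40],[0,0,0],-1],[[0,0,-50],[0,0,0],-1],[[0,0,0],[0,0,0],-1],[[0,0,0],[0,0,0],-1]]'
python3 - <<'E'
from h import *
T=pose();print(T.round(4)[:3].tolist());b,c=grab("wrist");cv2.imwrite("pics/w6.png",cv2.resize(b[100:300,120:390],(540,400)))
d,sz,s,st=ratio_disc(b,c,[.6153,-.163,.022]);print(d,sz,s,st,"disc@.022",onz(c,d,.022).round(4),"stem@.032",onz(c,s,.036).round(4))
E
```

```text
clock: 8.22
position: [0.6148, -0.1629, 0.1147]
ee_rot: [-0.0, 0.224, 0.974, 0.0]
contact_force: [1.1, 0.1, 0.1]
width: 0.0851
gripper_force: 0.0
[[-0.8992, 0.4375, -0.0003, 0.6148], [0.4375, 0.8992, 0.0002, -0.1629], [0.0003, 0.0, -1.0, 0.1147]]
[250.53869629 190.92662048] [64.45970154 65.79481506] [250.5966736  197.28482328] [240, 184, 22, 27, 481] disc@.022 [ 0.6161 -0.1619  0.022 ] stem@.032 [ 0.6167 -0.1622  0.036 ]
```

View pics/w6.png

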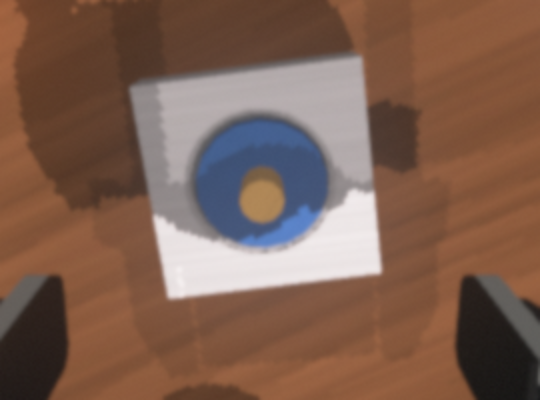

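The blank looks level inside the cavity rim, disc at crop (262,182), with an even dark ring around it. I check its height by parallax on the way to the tweezers.

```bash
python3 - <<'E'
from h import *
T=pose();np.save("w7T",T);b,c=grab("wrist");cv2.imwrite("w7.png",b)
E
python3 -m handwheel '[[[20,40,-20],[0,0,0],-1],[[20,40,-20],[0,0,0],-1],[[0,0,0],[0,0,0],-1],[[0,0,0],[0,0,0],-1],[[0,0,0],[0,0,0],-1]]'
python3 - <<'E'
from h import *
T=pose();print(T.round(4)[:3].tolist());b,c=grab("wrist");cv2.imwrite("w8.png",b)
a=cv2.imread("w7.png");c1=cam("wrist",np.load("w7T.npy"))
r=[]
for im,cc in((a,c1),(b,c)):
    d,sz,s,st=ratio_disc(im,cc,[.6153,-.163,.022])
    f=im.astype(float); g=cv2.inRange(cv2.cvtColor(im,cv2.COLOR_BGR2HSV),np.array((0,0,110)),np.array((180,45,255)))
    g=cv2.morphologyEx(g,cv2.MORPH_OPEN,np.ones((5,5)))
    k,l,stt,ce=cv2.connectedComponentsWithStats(g); p=proj(cc,[.6153,-.163,.022]); i=min([j for j in range(1,k) if stt[j][4]>1500],key=lambda j:np.linalg.norm(ce[j]-p))
    h=cv2.convexHull(np.argwhere(l==i)[:,::-1].astype(np.int32)); e=cv2.minAreaRect(h)
    print(d.round(1),sz.round(1),s.round(1),"block",np.round(e[0],1),np.round(e[1],1)); r.append((ray(cc,d),ray(cc,e[0])))
print(tri(r[0][0],r[1][0]));print(tri(r[0][1],r[1][1]))
E
```

```text
clock: 8.95
position: [0.6136, -0.0745, 0.1535]
ee_rot: [-0.001, 0.225, 0.974, -0.0]
contact_force: [-0.0, -0.8, -0.2]
width: 0.0853
gripper_force: 0.0
[[-0.8988, 0.4384, -0.0022, 0.6136], [0.4384, 0.8988, 0.0001, -0.0745], [0.0021, -0.0009, -1.0, 0.1535]]
[250.6 192.1] [64.7 65.9] [250.7 198.7] block [249.2 189.9] [110.6 116.8]
[163.  221.9] [52.1 56.5] [159.  228.6] block [160.9 219.9] [ 92.1 100.5]
(array([ 0.61631332, -0.16198122,  0.02122367]), [np.float64(8.61734700234675e-05), np.float64(8.617347002338415e-05)])
(array([ 0.61353856, -0.16181183,  0.02352145]), [np.float64(8.271414848585449e-05), np.float64(8.271414848572097e-05)])
```

Disc top triangulates to z = 0.021 m, so the blank is seated. On to the tweezers.

```bash
python3 -m handwheel '[[[46,37,-5],[0,0,0],-1],[[46,37,-5],[0,0,0],-1],[[46,37,-5],[0,0,0],-1],[[46,37,-5],[0,0,0],-1],[[47,38,-5],[0,0,0],-1],[[47,38,-5],[0,0,0],-1],[[0,0,0],[0,0,-1],-1],[[0,0,0],[0,0,-0.9],-1],[[0,0,0],[0,0,0],-1],[[0,0,0],[0,0,0],-1],[[0,0,0],[0,0,0],-1]]'
python3 - <<'E'
from h import *
T=pose();print(T.round(4)[:3].tolist());np.save("w9T",T);b,c=grab("wrist");cv2.imwrite("w9.png",b)
cv2.imwrite("pics/w9v.png",cv2.resize(b,(800,600)))
for n,v in(("red",((0,150,90),(8,255,255))),("green",((45,120,80),(75,255,255))),("teal",((80,100,30),(98,255,255)))): print(n,blobs(b,*v,20))
print(proj(c,[.46,.25,.052]))
E
```

```text
clock: 10.38
position: [0.4624, 0.249, 0.1847]
ee_rot: [-0.0, 0.127, 0.992, -0.0]
contact_force: [0.0, 0.4, -0.0]
width: 0.0856
gripper_force: 0.0
[[-0.9675, 0.2527, -0.0002, 0.4624], [0.2527, 0.9675, -0.0, 0.249], [0.0002, -0.0001, -1.0, 0.1847]]
red []
green []
teal [([223.9, 122.0], [212, 65, 25, 136, 2164]), ([276.4, 125.0], [265, 64, 21, 145, 2135]), ([249.6, 157.5], [234, 93, 31, 117, 2271]), ([248.8, 217.8], [232, 211, 35, 15, 495]), ([280.2, 216.8], [275, 211, 12, 14, 145]), ([219.6, 217.4], [215, 212, 10, 14, 108])]
[249.41300546 174.17571764]
```

View pics/w9v.png

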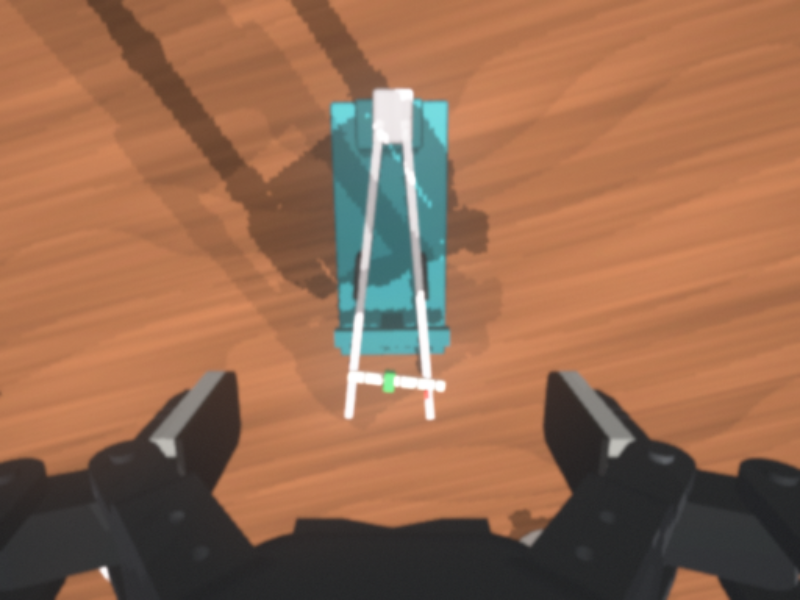

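The heel is at (393,95), tips at (349,417) and (430,417), black pads at (361,275) and (424,275), green clip at (389,382), red pointer at (428,395). The tweezers' axis is aligned with the tool to about 0.6°.

```bash
python3 -m handwheel '[[[0,0,20],[0,0,0],-1],[[0,0,20],[0,0,0],-1],[[0,0,0],[0,0,0],-1],[[0,0,0],[0,0,0],-1]]'
python3 - <<'E'
from h import *
T=pose();print(T.round(4)[:3].tolist());np.save("w10T",T);b,c=grab("wrist");cv2.imwrite("w10.png",b)
c1=cam("wrist",np.load("w9T.npy"));s=.64
for n,p,z in(("padmid",(392.5,275),.059),("tips",(389.5,416),.059),("heel",(393,91),.059)): print(n,onz(c1,(p[0]*s,p[1]*s),z).round(4))
cv2.imwrite("pics/w10v.png",cv2.resize(b[40:340,120:380],None,fx=2,fy=2,interpolation=cv2.INTER_CUBIC))
E
```

```text
clock: 10.92
position: [0.4628, 0.2496, 0.1454]
ee_rot: [0.0, 0.127, 0.992, 0.0]
contact_force: [0.0, 0.8, -0.6]
width: 0.0855
gripper_force: 0.0
[[-0.9679, 0.2514, 0.001, 0.4628], [0.2514, 0.9679, 0.0004, 0.2496], [-0.0009, 0.0007, -1.0, 0.1454]]
padmid [0.4603 0.2515 0.059 ]
tips [0.5418 0.2285 0.059 ]
heel [0.3704 0.2751 0.059 ]
```

View pics/w10v.png

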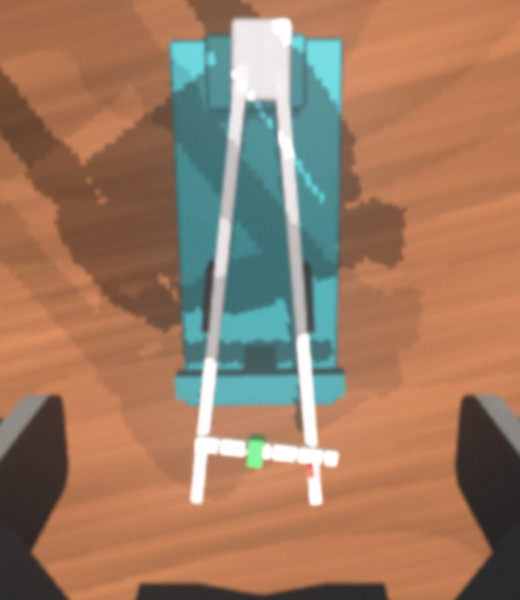

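Pads are at crop (208,297) and (306,297), tips at (198,500) and (316,500), heel end at (262,22), clip at (256,452), pointer at (310,470).

```bash
python3 - <<'E'
from h import *
c1=cam("wrist",np.load("w9T.npy"));c2=cam("wrist",np.load("w10T.npy"));s=.64
for n,p,q in(("pad",(392.5,275),(257,297)),("tips",(389.5,416),(256,501)),("heel",(393,91),(262,22))):
    q=(120+q[0]/2,40+q[1]/2); x,e=tri(ray(c1,(p[0]*s,p[1]*s)),ray(c2,q)); print(n,x.round(4),np.round(e,4),onz(c2,q,.059).round(4))
E
```

```text
pad [0.4572 0.2516 0.0714] [0.0006 0.0006] [0.4603 0.2501 0.059 ]
tips [0.5414 0.2286 0.0598] [0. 0.] [0.5419 0.2284 0.059 ]
heel [0.3696 0.2754 0.0516] [0.0001 0.0001] [0.3705 0.2752 0.059 ]
```

```bash
python3 -m handwheel '[[[0,0,0],[0,0,1],-1],[[0,0,0],[0,0,1],-1],[[0,0,0],[0,0,1],-1],[[0,0,0],[0,0,1],-1],[[0,0,0],[0,0,1],-1],[[0,0,0],[0,0,1],-1],[[0,0,0],[0,0,1],-1],[[0,0,0],[0,0,1],-1],[[0,0,0],[0,0,1],-1],[[0,0,0],[0,0,1],-1],[[0,0,0],[0,0,1],-1],[[0,0,0],[0,0,1],-1],[[0,0,0],[0,0,1],-1],[[0,0,0],[0,0,1],-1],[[0,0,0],[0,0,1],-1],[[0,0,0],[0,0,1],-1],[[0,0,0],[0,0,1],-1],[[0,0,0],[0,0,1],-1],[[0,0,0],[0,0,1],-1],[[0,0,0],[0,0,1],-1]]'
python3 -m handwheel '[[[0,0,0],[0,0,1],-1],[[0,0,0],[0,0,1],-1],[[0,0,0],[0,0,1],-1],[[0,0,0],[0,0,1],-1],[[0,0,0],[0,0,1],-1],[[0,0,0],[0,0,1],-1],[[0,0,0],[0,0,1],-1],[[0,0,0],[0,0,1],-1],[[0,0,0],[0,0,1],-1],[[0,0,0],[0,0,0.9],-1],[[0,0,0],[0,0,0],-1],[[0,0,0],[0,0,0],-1]]'
python3 - <<'E'
from h import *
T=pose();print(T.round(4)[:3].tolist(),np.round(readout.get_state()["qpos"],2))
print("shift tool mm",(T[:3,:3].T@(np.array([.4599,.2507,.0335])-T[:3,3])*1e3).round(1), "yaw err deg",np.degrees(np.arctan2(T[1,0],T[0,0])+.266).round(2))
E
```

```text
clock: 13.48
position: [0.4629, 0.2497, 0.1459]
ee_rot: [0.0, 0.923, 0.385, 0.001]
contact_force: [0.2, 0.6, 0.6]
width: 0.0855
gripper_force: 0.0
clock: 14.98
position: [0.4625, 0.2496, 0.1453]
ee_rot: [-0.0, 0.993, -0.121, 0.0]
contact_force: [1.2, -0.4, 0.1]
width: 0.0851
gripper_force: 0.0
[[0.9708, -0.2397, 0.001, 0.4625], [-0.2397, -0.9708, 0.0004, 0.2496], [0.0009, -0.0006, -1.0, 0.1453]] [0.36 0.27 1.75 0.   1.13 2.18]
shift tool mm [ -2.9  -0.4 111.8] yaw err deg 1.37
```

```bash
python3 -m handwheel '[[[-2.5,0,10],[0,0,0.2],-1],[[0,0,30],[0,0,0],-1],[[0,0,30],[0,0,0],-1],[[0,0,25],[0,0,0],-1],[[0,0,16],[0,0,0],-1],[[0,0,0],[0,0,0],-1],[[0,0,0],[0,0,0],-1],[[0,0,0],[0,0,0],-1]]'
python3 - <<'E'
from h import *
T=pose();print(T.round(4)[:3].tolist())
print("shift tool mm",(T[:3,:3].T@(np.array([.4599,.2507,.0335])-T[:3,3])*1e3).round(1), "yaw err deg",np.degrees(np.arctan2(T[1,0],T[0,0])+.266).round(2))
E
```

```text
clock: 15.98
position: [0.4604, 0.2503, 0.0346]
ee_rot: [-0.0, 0.991, -0.132, 0.001]
contact_force: [0.8, -0.1, -0.2]
width: 0.0856
gripper_force: 0.0
[[0.9653, -0.2612, 0.0016, 0.4604], [-0.2612, -0.9653, 0.0007, 0.2503], [0.0014, -0.0011, -1.0, 0.0346]]
shift tool mm [-0.6 -0.2  1.1] yaw err deg 0.1
```

Well aligned. Closing in steps, to about 36 mm and then 33 mm.

```bash
python3 -m handwheel '[[[0,0,1],[0,0,0],-0.4],[[0,0,0],[0,0,0],-0.1],[[0,0,0],[0,0,0],0],[[0,0,0],[0,0,0],0.1],[[0,0,0],[0,0,0],0.15],[[0,0,0],[0,0,0],0.15],[[0,0,0],[0,0,0],0.15]]' 30
python3 -m handwheel '[[[0,0,0],[0,0,0],0.22],[[0,0,0],[0,0,0],0.22],[[0,0,0],[0,0,0],0.22]]'
python3 - <<'E'
from h import *
T=pose();b,c=grab("wrist");cv2.imwrite("w11.png",b);cv2.imwrite("pics/w11v.png",cv2.resize(b[:240],(800,375)))
for n,v in(("red",((0,150,90),(8,255,255))),("green",((45,120,80),(75,255,255)))): print(n,blobs(b,*v,8))
print(readout.get_state()["width"])
E
```

```text
clock: 16.85
position: [0.4603, 0.2503, 0.0335]
ee_rot: [-0.0, 0.991, -0.132, 0.001]
contact_force: [0.0, -0.5, 5.1]
width: 0.0362
gripper_force: 7.1
clock: 17.23
position: [0.4606, 0.2503, 0.0338]
ee_rot: [-0.0, 0.991, -0.132, 0.001]
contact_force: [-0.6, -1.0, 7.0]
width: 0.0337
gripper_force: 8.3
red []
green []
0.033518746715488656
```

View pics/w11v.png

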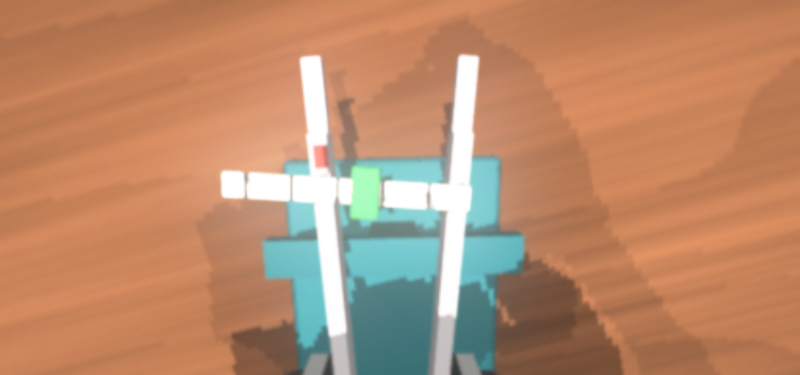

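The view of the scale is clear. The pointer's inner edge is at (328,157) and the clip's centre at (366,193), 27 px wide for 6 mm, so about 8.8 mm remain along the bar, or 5 mm of squeeze. I lift first, then squeeze.

```bash
python3 -m handwheel '[[[0,0,-3],[0,0,0],0.22],[[0,0,-10],[0,0,0],0.22],[[0,0,-20],[0,0,0],0.22],[[0,0,-30],[0,0,0],0.22],[[0,0,0],[0,0,0],0.25],[[0,0,0],[0,0,0],0.28],[[0,0,0],[0,0,0],0.31],[[0,0,0],[0,0,0],0.31],[[0,0,0],[0,0,0],0.31]]'
cat >> h.py <<'E'
def gauge():
    b,c=grab("wrist");cv2.imwrite("g.png",b);f=b.astype(float)+1
    def big(m,roi=(60,200)):
        m=m.astype(np.uint8);m[:roi[0]]=0;m[roi[1]:]=0;m[:,:150]=0;m[:,340:]=0
        k,l,st,ce=cv2.connectedComponentsWithStats(m);j=1+np.argmax(st[1:,4]);return ce[j],st[j],np.argwhere(l==j)[:,::-1]
    g,gs,gp=big((f[...,1]>1.2*f[...,2])&(f[...,1]>1.2*f[...,0])&(f[...,1]>120))
    r,rs,rp=big((f[...,2]>2.2*f[...,1])&(f[...,2]>2.2*f[...,0])&(f[...,2]>110))
    print("green",g.round(1),gs.tolist(),"red",r.round(1),rs.tolist())
    return b,c,g,gs,r,rs
E
python3 - <<'E'
from h import *
b,c,g,gs,r,rs=gauge();cv2.imwrite("pics/w12v.png",cv2.resize(b[:240],(800,375)))
print(readout.get_state()["width"])
E
```

```text
clock: 18.4
position: [0.4596, 0.2499, 0.0953]
ee_rot: [0.0, 0.991, -0.132, -0.0]
contact_force: [-0.2, 0.2, -1.0]
width: 0.0291
gripper_force: 7.6Traceback (most recent call last):
  File "<stdin>", line 2, in <module>
  File "h.py", line 43, in gauge
    r,rs,rp=big((f[...,2]>2.2*f[...,1])&(f[...,2]>2.2*f[...,0])&(f[...,2]>110))
            ~~~^^^^^^^^^^^^^^^^^^^^^^^^^^^^^^^^^^^^^^^^^^^^^^^^^^^^^^^^^^^^^^^^
  File "h.py", line 41, in big
    k,l,st,ce=cv2.connectedComponentsWithStats(m);j=1+np.argmax(st[1:,4]);return ce[j],st[j],np.argwhere(l==j)[:,::-1]
                                                      ~~~~~~~~~^^^^^^^^^^
    return _wrapfunc(a, 'argmax', axis=axis, out=out, **kwds)
    return bound(*args, **kwds)
ValueError: attempt to get argmax of an empty sequence
```

```bash
sed -i 's/^    r,rs,rp=.*/    r,rs,rp=big((f[...,2]>1.6*f[...,1])\&(f[...,2]>1.6*f[...,0])\&(abs(f[...,1]-f[...,0])<.25*f[...,1]))/' h.py
python3 - <<'E'
from h import *
a=cv2.imread("w11.png");print(a[96:106:3,198:212].tolist())
a=cv2.imread("g.png").astype(float)+1
m=(a[...,2]>1.6*a[...,1])&(a[...,2]>1.6*a[...,0])&(abs(a[...,1]-a[...,0])<.25*a[...,1])
k,l,st,ce=cv2.connectedComponentsWithStats(m.astype(np.uint8));print([(ce[i].round(1).tolist(),st[i].tolist()) for i in range(1,k) if st[i][4]>5])
m=(a[...,1]>1.2*a[...,2])&(a[...,1]>1.2*a[...,0])&(a[...,1]>120)
k,l,st,ce=cv2.connectedComponentsWithStats(m.astype(np.uint8));print([(ce[i].round(1).tolist(),st[i].tolist()) for i in range(1,k) if st[i][4]>5])
E
```

```text
[[[253, 253, 255], [253, 253, 255], [226, 229, 255], [166, 175, 255], [149, 160, 255], [148, 159, 255], [146, 157, 255], [139, 149, 255], [125, 133, 253], [113, 121, 224], [117, 123, 190], [134, 140, 178], [148, 153, 171], [153, 158, 169]], [[251, 252, 254], [253, 253, 255], [237, 239, 255], [183, 191, 255], [153, 163, 255], [149, 159, 255], [147, 159, 255], [141, 152, 255], [128, 137, 254], [116, 124, 234], [114, 122, 194], [128, 134, 180], [146, 150, 172], [154, 158, 168]], [[243, 244, 249], [252, 253, 255], [247, 248, 255], [205, 211, 255], [159, 168, 255], [149, 159, 255], [149, 159, 255], [149, 159, 255], [137, 147, 255], [122, 131, 249], [114, 122, 206], [126, 133, 185], [146, 151, 175], [154, 158, 169]], [[246, 245, 238], [254, 254, 254], [252, 253, 255], [224, 227, 255], [165, 175, 255], [152, 163, 255], [151, 162, 255], [150, 160, 255], [143, 153, 255], [127, 137, 253], [120, 127, 221], [125, 132, 190], [141, 147, 179], [153, 158, 172]]]
[([216.1, 99.5], [214, 94, 5, 13, 37])]
[([225.3, 124.4], [217, 108, 18, 34, 581])]
```

```bash
sed -i '/^def gauge/,$d' h.py; cat >> h.py <<'E'
def gauge(b):
    f=b.astype(float)
    def big(m):
        m=m.astype(np.uint8);m[:60]=0;m[200:]=0;m[:,150]=0;m[:,:150]=0;m[:,340:]=0
        k,l,st,ce=cv2.connectedComponentsWithStats(m);j=1+np.argmax(st[1:,4]);return np.argwhere(l==j)[:,::-1]
    G=big((f[...,1]>1.2*f[...,2])&(f[...,1]>1.2*f[...,0])&(f[...,1]>110)); P=big((f[...,2]-f[...,1]>50)&(abs(f[...,1]-f[...,0])<22))
    (gc,gs,ga)=cv2.minAreaRect(G.astype(np.int32)); gw=min(gs)+1; ga=ga if gs[0]<gs[1] else ga-90; u=np.array([np.cos(np.radians(ga)),np.sin(np.radians(ga))])
    t=P@u; e=np.percentile(t,97); d=(np.dot(gc,u)-e)*6/gw
    print("clip",np.round(gc,1),"w",round(gw,1),"ang",round(ga,1),"ptr",P.mean(0).round(1),np.ptp(P,axis=0),"still open mm",round(d,2)," by centre",round((np.dot(gc,u)-t.mean())*6/gw-1,2))
E
python3 - <<'E'
from h import *
gauge(cv2.imread("w11.png"));gauge(cv2.imread("g.png"));b,c=grab("wrist");gauge(b);print(readout.get_state()["width"])
E
```

```text
clip [233.1 123.2] w 20.3 ang 2.3 ptr [204.9  99.6] [ 8 13] still open mm 7.36  by centre 7.61
clip [225.5 124.5] w 18.0 ang 0.0 ptr [214.7  99.9] [ 7 14] still open mm 2.5  by centre 2.6
clip [225.5 124.5] w 18.0 ang 0.0 ptr [214.7  99.9] [ 7 14] still open mm 2.5  by centre 2.6
0.029409343001940324
```

```bash
python3 -m handwheel '[[[10,20,0],[0,0,0],0.32],[[19,40,0],[0,0,0],0.33],[[19,40,0],[0,0,0],0.34],[[19,40,0],[0,0,0],0.35],[[19,40,0],[0,0,0],0.35],[[19,40,0],[0,0,0],0.35],[[19,40,0],[0,0,0],0.35],[[19,40,0],[0,0,0],0.35],[[19,40,0],[0,0,0],0.35],[[11,18,0],[0,0,0],0.35],[[0,0,0],[0,0,0],0.35],[[0,0,0],[0,0,0],0.35],[[0,0,0],[0,0,0],0.35]]'
python3 - <<'E'
from h import *
T=pose();print(T.round(4)[:3].tolist());b,c=grab("wrist");cv2.imwrite("w13.png",b);gauge(b);print(readout.get_state()["width"])
print("pred tips level",proj(c,T[:3,3]+T[:3,:3]@[.085,0,-.019]),"stem",proj(c,[.6155,-.163,.042]))
cv2.imwrite("pics/w13v.png",cv2.resize(b,(800,600)))
E
```

```text
clock: 20.12
position: [0.5328, -0.1392, 0.0958]
ee_rot: [-0.0, 0.991, -0.131, -0.0]
contact_force: [0.8, 0.1, -0.3]
width: 0.0277
gripper_force: 8.4
[[0.9657, -0.2598, -0.0006, 0.5328], [-0.2598, -0.9657, 0.0008, -0.1392], [-0.0007, -0.0006, -1.0, 0.0958]]
clip [221.  125.5] w 19.0 ang 0.0 ptr [218.2 100. ] [ 8 16] still open mm -0.32  by centre -0.11
0.028169032537898417
pred tips level [254.24345441  45.61172285] stem [255.53579356  63.32530587]
```

View pics/w13v.png

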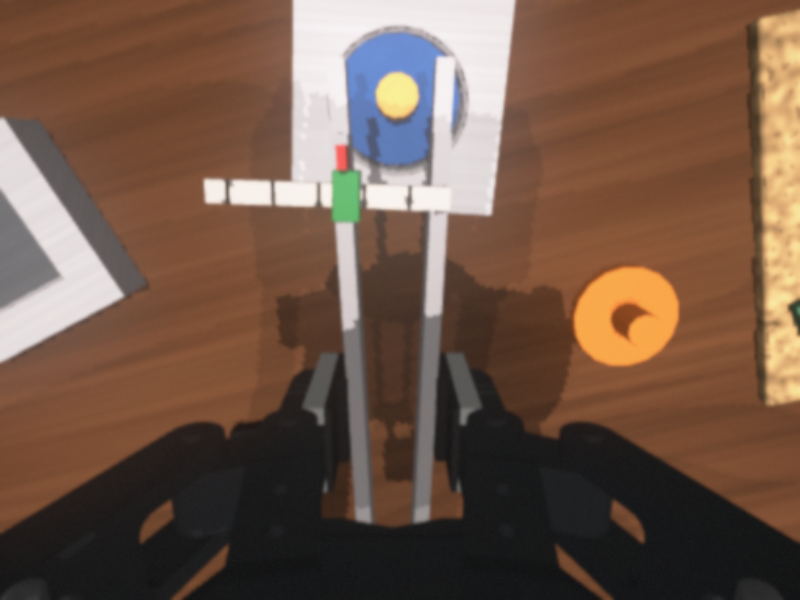

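The red pointer (342,157) stands at the clip's middle (346,196). The visible tip (446,58) is where a level tweezers would put it, and the seated stem (397,95) lies between the tips. I let it settle, check again and hand in.

```bash
python3 -m handwheel '[[[0,1,0],[0,0,0],0.35],[[0,0,0],[0,0,0],0.35],[[0,0,0],[0,0,0],0.35],[[0,0,0],[0,0,0],0.35],[[0,0,0],[0,0,0],0.35],[[0,0,0],[0,0,0],0.35],[[0,0,0],[0,0,0],0.35],[[0,0,0],[0,0,0],0.35]]'
python3 - <<'E'
from h import *
T=pose();b,c=grab("wrist");gauge(b);print((T[:3,3]+T[:3,:3]@[.085,0,-.019]).round(4))
d,sz,s,st=ratio_disc(b,c,[.6153,-.163,.022]);print(s,onz(c,s,.04).round(4))
print(manip.sign_off())
E
```

```text
clock: 21.18
position: [0.533, -0.1417, 0.0958]
ee_rot: [-0.0, 0.991, -0.132, 0.0]
contact_force: [0.1, 0.6, -1.4]
width: 0.0275
gripper_force: 8.4
clip [220.5 125.5] w 18.0 ang 0.0 ptr [218.2  99.7] [ 8 15] still open mm -0.5  by centre -0.22
[ 0.6151 -0.1639  0.1148]
[249.24247227  62.78605388] [ 0.6171 -0.1623  0.04  ]
the job is handed in; nothing more can be done
None
```

I handed the job in at 21 s, but the judge's verdict was not returned. By my last measurements the blue blank is seated and released, and the gripper holds the tweezers level with the pointer within about 0.5 mm of the clip's middle and the tips 7 cm above the stem.

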